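# Load a drop-front transfer tray by sliding

## Task

Get the metal transfer tray ready to go to the incubator: slide the clear well plate, the red culture dish and the small white timer along the bench, over the lowered front flap and all the way into the tray, each lying flat on the tray's floor. Keep them flat on the surface all the way, never lifted or tipped, since plate and dish are brim-full. Then swing the flap fully up (its orange thumb tabs are there for that) so that nothing can slide out; leave the tan dish, the tape, the blue-capped bottle and the marker where they are.

Things in the scene. Friction and masses are not known exactly. Their poses are not given: they have to be found in the camera images.
- tray: aluminium transfer tray, dark liner, fixed; origin at bench level under the centre of its inner floor; x runs from the open front to the back wall. Inside 195 mm (x) by 184 mm (y), centred on the origin; floor 4 mm above the bench; three walls 3 mm thick, rims 37 mm above the bench; carrying bows on the side walls reach y = +-122 from x = -14 to 74 mm. The flap lies before the open -x side
- flap (a joint): drop front's hinge, rad: 0 = lowered (a ramp 46 mm long, 197 mm wide, from the bench to the edge of the tray's floor), 1.57 = upright, 1.65 = fully up, at its stop. Stiff: it stays where left. As it rises the thumb tabs swing about the hinge line up, towards the tray's +x, and down
- flap_hinge (a point): middle of the flap's hinge line, at x = -98.5, y = 0, z = 3 mm in the tray's frame; the line runs along the tray's y; the axes are the tray's
- tab_near (a point): centre of the orange thumb tab on the tray's -y side (nearer the robot): 18 mm along its arm, 24 mm along y, 2 mm thick, outside the side wall, 35 mm from the hinge line, at y = -109.5 mm of the tray. Flap lowered: arm leans 25 deg outwards from vertical, tab top 43 mm up; push its outer face towards the tray, then down. Flap up: arm points to the tray's +x, 20 deg above level
- tab_far (a point): centre of the same tab on the tray's +y side, at y = +109.5 mm in the tray's frame; either tab raises the flap
- plate: clear 96-well plate, 86 mm (own x) by 128 mm (own y), 15 mm high, about 90 g; origin at the centre of its underside
- red_dish: round red culture dish, 64 mm across, 15 mm high, about 40 g; origin at the centre of its underside; it pushes like a 60 mm square block with sides along its own x and y
- timer: small white digital timer with three coloured keys, 66 x 66 mm, 19 mm high, about 65 g; origin at the centre of its underside
- tan_dish: round tan culture dish, 64 mm across, 15 mm high; not wanted; origin at the centre of its underside
- tape: roll of yellow label tape, 60 mm across, 13 mm high; not wanted; origin at the centre of its underside
- buffer: clear bottle with a blue cap, 56 mm across, 102 mm high; not wanted; origin at the centre of its underside
- marker: white marker with a blue cap, 132 mm long (own y), 12 mm thick; not wanted; origin under its middle

How it is judged:
By the outcome, as a careful person would: the job done as asked, in the order asked, and still so for the second after the job is handed in, with the robot touching nothing.
It also fails if it takes over 64 s, if anything falls off the work surface, if the arm or the gripper's body presses on something with over 40 N, if the wrist force passes 120 N, or if a joint passes its speed limit or range.

## Robot

A 6-joint arm with a two-finger parallel gripper is mounted at the origin on a cart in front of the work surface, level with it; the furniture and walls round the work are solid. World frame = base frame: x ahead of the robot, y to its left, z up, the work surface at z = 0. Lengths are in m, angles in rad, forces in N, time in s.
With the tool pointing down it reaches from about 0.425 to 0.95 m from the base axis. Payload 14.7 kg.
Tool frame: the origin (TCP) lies midway between the tips of the shut fingers; the grasp point (between the pads) lies 19 mm behind it; z points along the fingers, y is the line along which they close (so a half turn about z gives the same grasp; the last joint's range is limited). The gripper opens to 85 mm and grips with 20 to 120 N. Pads are 22 mm wide; open, the fingers measure 114 mm over their backs; the gripper's body (76 mm by 85 mm) begins 54 mm behind the grasp point. The pads swing forward as they close: fully open they stand 13 mm farther back than shut.
Start: joints at [1.071, 0.48, 1.596, -0, 1.065, -0.047], TCP at [0.284, 0.585, 0.231] pointing down, gripper open.
Joint ranges: [-2.75, 2.75], [-0.82, 2.05], [0.23, 2.67], [-1.56, 4.7], [0.09, 2.69], [-2.92, 2.92]. Speed limits (rad/s): [1.89, 1.89, 2.39, 3.01, 3.01, 3.01].

## Interface

Orientations are given as a rotation vector (axis times angle).
In Python, from station import ctrl, state, viewer, sign_off gives the robot as it stands. Calls block until the motion is done:
- ctrl.move_pose(position, orientation): joint-space move of the TCP to a pose.
- ctrl.line_to(position, rotation=None, velocity=0.15): straight line of the TCP; rotation=None keeps the orientation; velocity is the mean speed in m/s.
- ctrl.move_joints(angles): joint-space move.
- ctrl.move_gripper(opening): finger opening in m; the grip force is fixed at half the most; returns when the fingers have stopped.
- ctrl.dwell(seconds).
- ctrl.ik(position, orientation): joint angles nearest the present ones, or None.
- state(): the state.
- viewer.read_camera(name): name is "scene" or "top"; returns (picture, depth): 420x560x3 uint8, blue, green, red; 420x560 float32, m along the optical axis (not along the pixel's ray), 0 where there is no reading.
- viewer.camera_model(name): a dict with "fovy" (degrees; the focal length in pixels is half the picture's height over the tangent of half this angle, whatever the lens; pixels are square), "cx", "cy" (the principal point, pixels), "rvec" (rotation vector, rad) and "tvec" (3), from world to camera coordinates, as OpenCV has them. Camera axes: x right, y down, z forward; pixel columns grow to the right and rows downward; lengths in m; the calibration is good to about 2 mm. A picture is of the moment at which its call begins. camera_model takes no time and is no camera call.
A pose or a line that the arm cannot do raises ctrl.Unreachable and nothing moves.
- sign_off(): hands the job in; it is judged then, once.
The state is a dict: "clock": time; "qpos": joint angles; "qd": joint speeds; "effort": joint torques, N m; "tcp_pos": TCP position; "ee_rot": TCP orientation; "force": force on the tool from outside, world axes, zero at the start; "moment": the same for the moment, N m; "finger_gap": finger opening in m; "grip_force": force on a finger pad.
Only numpy, scipy, OpenCV 4.12 (cv2) and the standard library are available. Lean on these libraries where they do the work, as an engineer would, in place of code of your own. Each camera call takes 0.05 s, during which the arm holds its last target. There are 200 camera calls.

## Working session

There is one attempt and no reset: what is moved stays moved. The work goes in short steps, each a Python script; the robot and the scene stay as the last script left them, time stands still between calls to the robot, and variables do not carry over. Pictures are saved under pics/ and viewed, at most 11 in all, crops included, and the job is handed in when it is done.

```bash
mkdir -p pics; ls; python3 - <<'E'
from station import ctrl,state,viewer
import cv2,numpy as np
for n in("scene","top"):
    im,d=viewer.read_camera(n); cv2.imwrite(f"pics/{n}0.png",im); np.save(f"pics/{n}0.npy",d); print(n,viewer.camera_model(n))
print(state())
E
```

```text
pics
scene {'fovy': 46.52203830175829, 'cx': 282.0232945429112, 'cy': 208.54635769027195, 'rvec': array([ 2.00620331, -0.97202612,  0.53359348]), 'tvec': array([-0.37054498,  0.28972233,  0.84683089])}
top {'fovy': 55.83275450884446, 'cx': 282.0519195581789, 'cy': 210.8979142622179, 'rvec': array([ 2.08945889, -2.15323348,  0.17141435]), 'tvec': array([-0.01792591,  0.56712312,  0.78883338])}
{'clock': 0.1, 'qpos': array([ 1.07139444e+00,  4.80805846e-01,  1.59680992e+00,  6.70591456e-06,
        1.06510586e+00, -4.65947502e-02]), 'qd': array([-4.31807550e-04, -4.13124367e-03, -1.33815172e-03, -3.19991519e-04,
       -1.59340548e-04, -1.58336051e-05]), 'effort': array([ 1.24184007e-03, -9.52254438e+01, -4.31039500e+01, -2.48018659e-04,
        5.18784276e-03,  1.89360890e-05]), 'tcp_pos': array([0.28416612, 0.58417733, 0.23071309]), 'ee_rot': array([-7.05142195e-01, -3.06111549e+00,  1.70505792e-03]), 'force': array([-0.00616493,  0.37484152,  0.56845457]), 'moment': array([0.01569882, 0.01270326, 0.01321958]), 'grip_force': 0.0, 'finger_gap': 0.08523297729590994}
```

View pics/scene0.png

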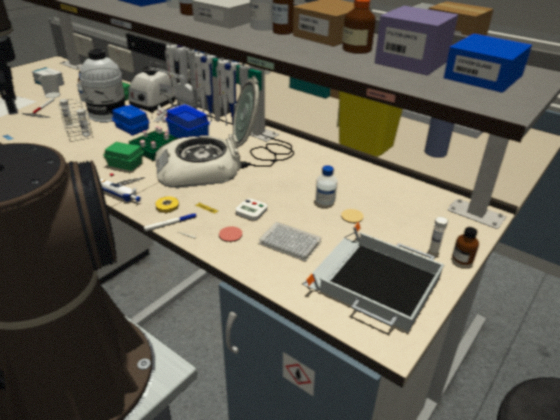

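View pics/top0.png

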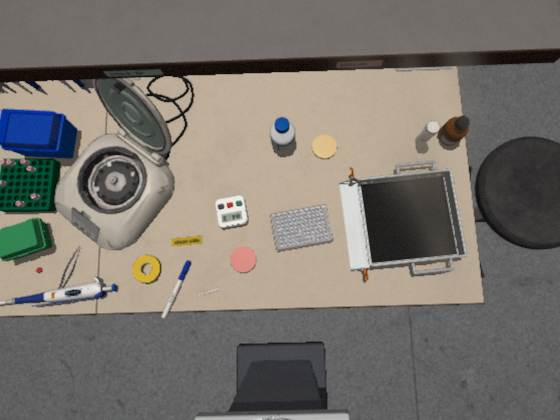

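The scene view shows the open tray at right, with the flap lowered to the left. In the top view the objects are at these pixels:

- tray: about (405,218)
- flap: a white strip at about (354,225)
- tabs: (352,173) and (365,275)
- plate: (302,228)
- timer: (231,212)
- red dish: (243,260)
- tan dish: (324,147)
- bottle: (283,130)
- marker: (177,290)
- tape: (147,268)

```bash
cat > h.py <<'E'
import cv2,numpy as np
from station import ctrl,state,viewer
def cam(n):
    m=viewer.camera_model(n); R=cv2.Rodrigues(m["rvec"])[0]; return m,R,210/np.tan(np.radians(m["fovy"]/2))
def toplane(n,uv,z):
    m,R,f=cam(n); uv=np.atleast_2d(uv).astype(float)
    r=np.c_[(uv[:,0]-m["cx"])/f,(uv[:,1]-m["cy"])/f,np.ones(len(uv))]@R
    C=-R.T@m["tvec"]; return C+r*((z-C[2])/r[:,2])[:,None]
def proj(n,P):
    m,R,f=cam(n); q=np.atleast_2d(P)@R.T+m["tvec"]; return np.c_[q[:,0]/q[:,2]*f+m["cx"],q[:,1]/q[:,2]*f+m["cy"]]
def depthpts(n,d):
    m,R,f=cam(n); v,u=np.mgrid[0:420,0:560]
    p=np.stack([(u-m["cx"])/f*d,(v-m["cy"])/f*d,d],-1)-m["tvec"]; return p@R
E
python3 - <<'E'
from h import *
im=cv2.imread("pics/top0.png"); d=np.load("pics/top0.npy")
P=depthpts("top",d)
for n,uv in dict(tray=(405,218),plate=(302,228),timer=(231,212),red=(243,260),tan=(324,147),bottle=(283,130),marker=(177,290),tape=(147,268),bench=(260,180),flap=(354,225),tabn=(365,275),tabf=(352,173)).items(): print(n,P[uv[1],uv[0]].round(3),toplane("top",uv,0.0)[0].round(3))
m,R,f=cam("top");print("C",-R.T@m["tvec"])
z=P[...,2]
v=np.clip((z+0.01)/0.06*255,0,255).astype(np.uint8)
a=cv2.resize(v[120:320,200:480],None,fx=2.8,fy=2.8,interpolation=cv2.INTER_NEAREST)
cv2.imwrite("pics/z.png",a)
cv2.imwrite("pics/crop.png",cv2.resize(im[120:320,200:480],None,fx=2.8,fy=2.8,interpolation=cv2.INTER_CUBIC))
# masks
hsv=cv2.cvtColor(im,cv2.COLOR_BGR2HSV)
print({k:hsv[q[1],q[0]] for k,q in dict(red=(243,260),tan=(324,147),plate=(302,228),bench=(260,180),timer=(231,205),flap=(354,225),floor=(405,218),tab=(365,275)).items()})
E
```

```text
tray [ 0.55  -0.306  0.005] [ 0.551 -0.307  0.   ]
plate [ 0.533 -0.077  0.016] [ 0.535 -0.078  0.   ]
timer [0.573 0.078 0.021] [0.576 0.081 0.   ]
red [0.468 0.054 0.006] [0.468 0.055 0.   ]
tan [ 0.72  -0.135  0.005] [ 0.722 -0.135  0.   ]
bottle [ 0.726 -0.042  0.103] [ 0.767 -0.042  0.   ]
marker [0.408 0.197 0.009] [0.408 0.199 0.   ]
tape [0.457 0.266 0.002] [0.457 0.267 0.   ]
bench [ 0.649  0.014 -0.001] [0.648 0.014 0.   ]
flap [ 0.538 -0.193  0.002] [ 0.538 -0.193  0.   ]
tabn [ 0.428 -0.211 -0.003] [ 0.428 -0.211  0.   ]
tabf [ 0.646 -0.189  0.042] [ 0.658 -0.196  0.   ]
C [ 0.41841083 -0.04598184  0.87580027]
{'red': array([  3,  97, 219], dtype=uint8), 'tan': array([ 19,  99, 221], dtype=uint8), 'plate': array([150,   5, 159], dtype=uint8), 'bench': array([ 17,  49, 188], dtype=uint8), 'timer': array([  2, 190, 172], dtype=uint8), 'flap': array([ 40,   4, 214], dtype=uint8), 'floor': array([30, 29, 44], dtype=uint8), 'tab': array([ 13, 228, 124], dtype=uint8)}
```

View pics/crop.png

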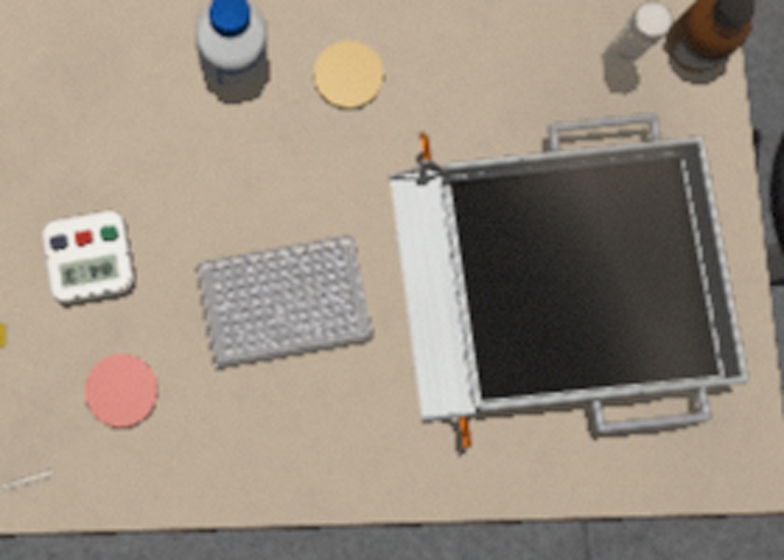

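View pics/z.png

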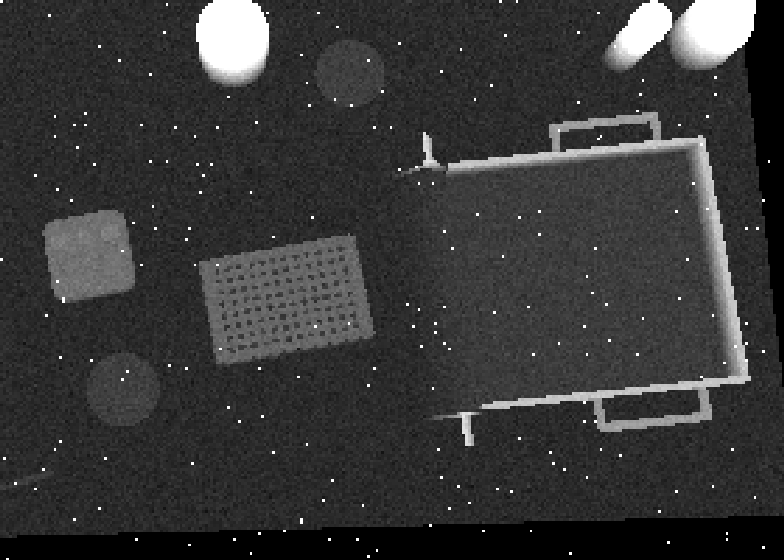

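```bash
cat > meas.py <<'E'
from h import *
def objs(im,d):
    P=depthpts("top",cv2.medianBlur(d,3)); z=P[...,2]; xy=P[...,:2]
    hsv=cv2.cvtColor(im,cv2.COLOR_BGR2HSV); out={}
    def comp(mask,near):
        n,l,s,c=cv2.connectedComponentsWithStats(mask.astype(np.uint8))
        ok=[i for i in range(1,n) if s[i,4]>80]
        return l==min(ok,key=lambda i:np.hypot(*(c[i]-near)))
    return P,hsv,comp
def rect(n,m,z):
    c=max(cv2.findContours(m.astype(np.uint8),cv2.RETR_EXTERNAL,cv2.CHAIN_APPROX_NONE)[0],key=cv2.contourArea)[:,0]
    (x,y),(w,h),a=cv2.minAreaRect((toplane(n,c,z)[:,:2]*1000).astype(np.float32)); return np.round([x,y,w,h,a],1)
E
python3 - <<'E'
from meas import *
im=cv2.imread("pics/top0.png"); d=np.load("pics/top0.npy")
P,hsv,comp=objs(im,d); z=P[...,2]
rim=comp((z>.0335)&(z<.047)&(np.arange(560)>345)&(np.arange(560)<475)&(np.arange(420)[:,None]>150),(430,215))
q=P[rim][:,:2]*1000; print("rim",cv2.minAreaRect(q.astype(np.float32)),rim.sum(), z[rim].mean())
fl=comp((hsv[...,2]<75)&(np.arange(560)<470)&(np.arange(560)>345),(405,218)); print("liner",rect("top",fl,.004),fl.sum())
fp=comp((hsv[...,1]<25)&(hsv[...,2]>185),(354,225)); print("flap",rect("top",fp,.002))
pl=comp(z[:]>.009,(302,228)); print("plate",rect("top",pl,.015))
ti=comp(z[:]>.009,(231,212)); print("timer",rect("top",ti,.019))
for n,uv in(("red",(243,260)),("tan",(324,147))):
    m=comp((hsv[...,1]>75)&(z<.025),uv)
    c=np.argwhere(m)[:,::-1]; print(n,rect("top",m,.010),toplane("top",c.mean(0),.01)*1000,2000*np.sqrt(m.sum()/np.pi)*.87/396)
    print(np.percentile(z[m],[5,50,95]))
# rim line fits in rough tray frame
for deg in (-84.3,):
    pass
cs=cv2.findContours(rim.astype(np.uint8),cv2.RETR_EXTERNAL,cv2.CHAIN_APPROX_NONE)[0]
v=im.copy()
for m,col in((rim,(0,0,255)),(fl,(0,255,0)),(fp,(255,0,255)),(pl,(255,0,0)),(ti,(0,200,255))): cv2.drawContours(v,cv2.findContours(m.astype(np.uint8),cv2.RETR_LIST,cv2.CHAIN_APPROX_NONE)[0],-1,col,1)
cv2.imwrite("pics/m.png",cv2.resize(v[120:320,200:480],None,fx=2.8,fy=2.8,interpolation=cv2.INTER_NEAREST))
E
```

```text
rim ((549.5974731445312, -314.16546630859375), (192.52975463867188, 198.79110717773438), 4.298155784606934) 676 0.035544997326593414
liner [ 555.8 -300.9  189.4  204.2    4.2] 6303
flap [ 538.3 -194.6  188.    45.8    4.3]
plate [537.5 -76.2  83.4 124.9   8.8]
timer [576.2  77.2  66.3  65.9   8.7]
red [470.   53.6  55.8  54.8  43.8] [[469.8195164   53.99689701  10.        ]] 57.926254413251314
[0.00278768 0.00480808 0.00606069]
tan [ 719.8 -134.3   54.8   54.9   88. ] [[ 720.16666615 -134.39470092   10.        ]] 54.19922471950495
[0.00243294 0.00504556 0.00591623]
```

View pics/m.png

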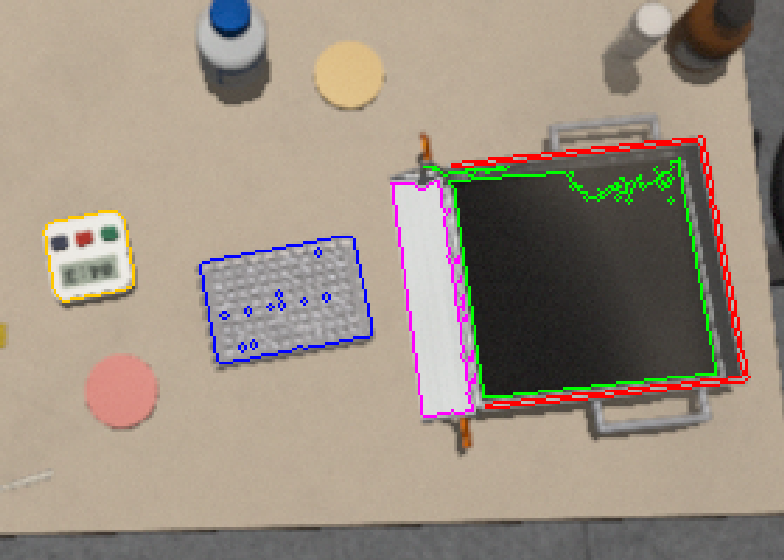

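```bash
cat >> h.py <<'E'
from scipy.spatial.transform import Rotation as Ro
O=np.array([549.5,-312.7]); YAW=np.radians(-85.7)
A=np.array([[np.cos(YAW),-np.sin(YAW)],[np.sin(YAW),np.cos(YAW)]])
def W(x,y,z): return np.r_[O+A@[x,y],z]/1000          # tray mm -> world m
def T(p): return A.T@(np.asarray(p)[:2]*(1000 if abs(p[0])<5 else 1)-O)
def ori(phi):                                          # tool x along tray heading phi(deg), either way round
    best=None
    for k in (0,np.pi):
        a=YAW+np.radians(phi)+k; c,s=np.cos(a),np.sin(a)
        rv=Ro.from_matrix(np.array([[c,s,0],[s,-c,0],[0,0,-1]])).as_rotvec()
        q=ctrl.ik(state()["tcp_pos"],rv)
        if q is not None:
            e=abs(q[5])
            if best is None or e<best[0]: best=(e,rv)
    return best[1]
def rep(t=""):
    s=state(); print(t,"t%.1f"%s["clock"],"F",s["force"].round(1),"tray",T(s["tcp_pos"]).round(1),"z%.1f"%(s["tcp_pos"][2]*1000),"gap%.3f"%s["finger_gap"],"q6 %.2f"%s["qpos"][5])
E
python3 - <<'E'
from h import *
rep()
ctrl.line_to([.205,.423,.231],velocity=.3)
r=ori(90)
ctrl.move_pose(W(-237,-72,60),r); rep("above")
ctrl.line_to(W(-237,-72,-8),velocity=.12); rep("down")
ctrl.line_to(W(-237,-10,-8),velocity=.07); rep("pushed")
ctrl.line_to(W(-237,-30,-8),velocity=.15)
ctrl.line_to(W(-237,-60,90),velocity=.25); rep("up")
for n in("scene","top"):
    im,d=viewer.read_camera(n); cv2.imwrite(f"pics/{n}1.png",im); np.save(f"pics/{n}1.npy",d)
E
```

```text
t0.1 F [-0.   0.4  0.6] tray [-914.2 -197.3] z230.7 gap0.085 q6 -0.05
above t3.0 F [ 0.6 -0.   0. ] tray [-237.5  -71.7] z60.1 gap0.085 q6 -1.89
down t3.7 F [-0.5  0.5  0.2] tray [-237.1  -71.8] z-7.7 gap0.085 q6 -1.89
pushed t4.7 F [0.  0.4 0.5] tray [-237.   -10.4] z-8.1 gap0.085 q6 -1.85
up t5.6 F [-0.9  0.4 -0.5] tray [-236.7  -59.2] z90.8 gap0.085 q6 -1.88
```

View pics/top1.png

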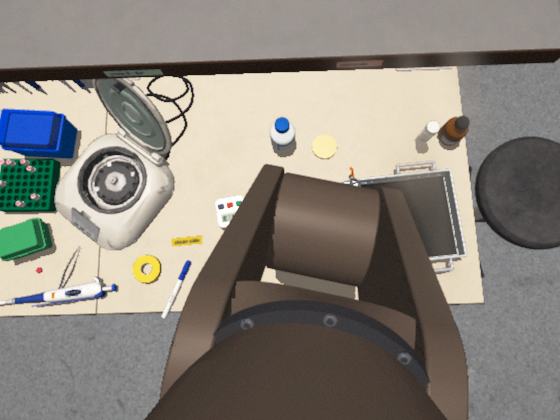

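The arm hides the plate in the top view. The timer is still at (231,212), so I'll check the plate in the scene view.

```bash
python3 - <<'E'
from h import *
im=cv2.imread("pics/scene1.png"); cv2.imwrite("pics/s1c.png",cv2.resize(im[170:330,180:460],None,fx=2.8,fy=2.8,interpolation=cv2.INTER_CUBIC))
P=depthpts("scene",cv2.medianBlur(np.load("pics/scene1.npy"),3))
z=P[...,2]; t=(P[...,:2]*1000-O)@A
m=(z>.010)&(z<.021)&(t[...,0]>-330)&(t[...,0]<-150)&(t[...,1]>-40)&(t[...,1]<110)
n,l,s,c=cv2.connectedComponentsWithStats(m.astype(np.uint8)); i=1+s[1:,4].argmax()
print(s[i],cv2.minAreaRect(t[l==i].astype(np.float32)))
E
```

```text
[ 270  213   61   37 1041] ((-232.59768676757812, 46.425819396972656), (87.65040588378906, 126.65424346923828), 89.33529663085938)
```

View pics/s1c.png

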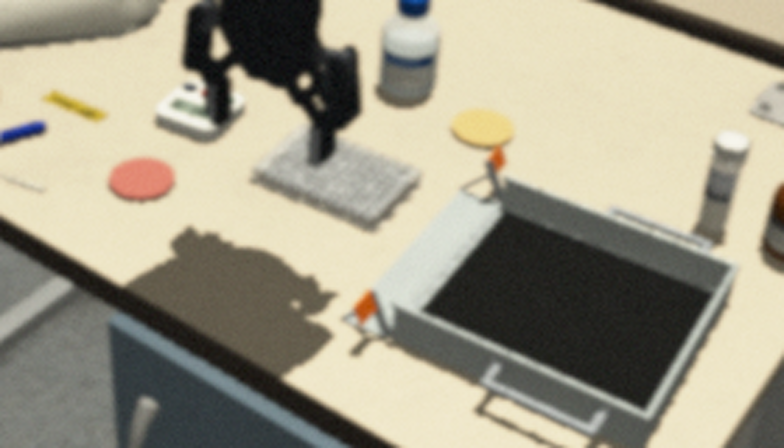

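```bash
cat >> h.py <<'E'
def hz(x): return float(np.interp(x,[-146,-98],[0,4]))
def push(x0,y0,x1,y1,phi,z,v=.09,steps=(-160,-100)):
    """push straight in tray frame from (x0,y0) to (x1,y1), following the ramp under the fingers"""
    xs=[s for s in steps if x0<s<x1]+[x1]
    for x in xs:
        y=y0+(y1-y0)*(x-x0)/(x1-x0)
        ctrl.line_to(W(x,y,z+hz(x+12)),velocity=v if x!=x1 else v*.7); rep("push")
        if np.linalg.norm(state()["force"])>25: print("FORCE"); return False
    return True
E
python3 - <<'E'
from h import *
P=depthpts("scene",cv2.medianBlur(np.load("pics/scene1.npy"),3)); z=P[...,2]; t=(P[...,:2]*1000-O)@A
m=(z>.034)&(z<.041)&(abs(t[...,0])<90)&(abs(abs(t[...,1])-94)<8)
for s in(-1,1): q=t[m&(t[...,1]*s>0)]; print("scene rim y",s,np.median(q[:,1]),np.percentile(q[:,1],[3,97]))
m=(z>.034)&(z<.041)&(abs(t[...,1])<80)&(abs(t[...,0]-99)<9); print("back x",np.median(t[m][:,0]))
r=ori(0-0.9)
ctrl.move_gripper(.045)
ctrl.move_pose(W(-325,46,60),r); rep()
ctrl.line_to(W(-325,46,1),velocity=.15); rep("down")
if push(-325,46,-50,42.5,-.9,1):
    x,y=-65,42.7
    ctrl.line_to(W(x,y,6),velocity=.1)
    ctrl.line_to(W(-110,43,90),velocity=.25); rep("up")
for n in("scene",):
    im,d=viewer.read_camera(n); cv2.imwrite(f"pics/{n}2.png",im); np.save(f"pics/{n}2.npy",d)
cv2.imwrite("pics/s2c.png",cv2.resize(im[170:330,180:460],None,fx=2.8,fy=2.8,interpolation=cv2.INTER_CUBIC))
E
```

```text
scene rim y -1 -94.52438104368963 [-96.58113549 -91.18081075]
scene rim y 1 92.6590564486442 [90.18253611 96.17719022]
back x 99.06558710229308
 t7.8 F [ 0.5  0.6 -0.2] tray [-324.9   45.9] z60.0 gap0.045 q6 -0.09
down t8.3 F [-0.   0.2 -0.4] tray [-324.9   45.9] z1.2 gap0.045 q6 -0.09
push t10.3 F [ 0.1  0.7 -0.6] tray [-160.3   43.9] z1.0 gap0.045 q6 -0.36
push t11.1 F [-0.1  0.1  0.1] tray [-100.1   42.9] z4.9 gap0.045 q6 -0.45
push t12.1 F [-0.8 -0.1 -0.3] tray [-50.2  42.4] z5.0 gap0.045 q6 -0.52
up t12.9 F [0.5 0.6 0.1] tray [-110.    43.5] z90.8 gap0.045 q6 -0.44
```

View pics/s2c.png

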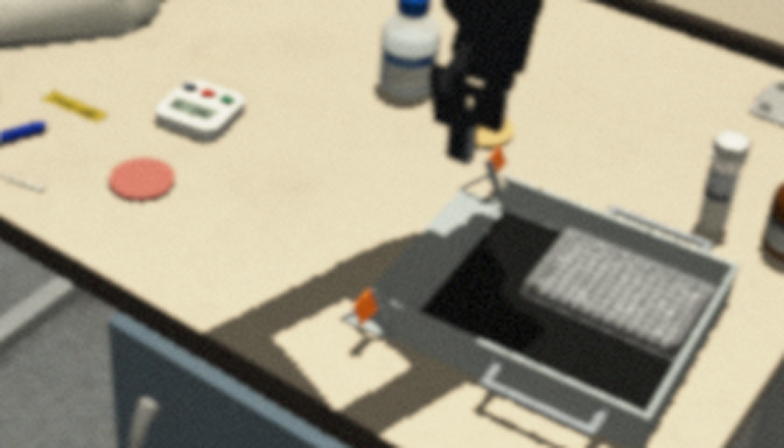

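The plate is in the tray, flat along the far wall in the crop at about (620,290). The dish goes next, and then I shift the timer sideways into its lane.

```bash
python3 - <<'E'
from h import *
r=ori(.8)
ctrl.move_gripper(.030)
ctrl.move_pose(W(-438,-52,60),r); rep()
ctrl.line_to(W(-438,-52,4),velocity=.15); rep("down")
if push(-438,-52,8,-46,.8,4,v=.1):
    ctrl.line_to(W(-8,-46,10),velocity=.1)
    ctrl.line_to(W(-60,-46,90),velocity=.25); rep("up")
    im,d=viewer.read_camera("scene"); cv2.imwrite("pics/scene3.png",im); np.save("pics/scene3.npy",d)
    ctrl.move_pose(W(-387,120,70),ori(-90)); rep()
    ctrl.line_to(W(-387,120,4),velocity=.15); rep("down")
    ctrl.line_to(W(-387,2,4),velocity=.09); rep("pushed")
    ctrl.line_to(W(-387,20,4),velocity=.15)
    ctrl.line_to(W(-420,60,90),velocity=.25); rep("up")
    im,d=viewer.read_camera("scene"); cv2.imwrite("pics/scene4.png",im); np.save("pics/scene4.npy",d)
    P=depthpts("scene",cv2.medianBlur(d,3)); z=P[...,2]; t=(P[...,:2]*1000-O)@A
    m=(z>.014)&(z<.025)&(abs(t[...,0]+387)<80)&(abs(t[...,1]+46)<70)
    n,l,s,c=cv2.connectedComponentsWithStats(m.astype(np.uint8)); i=1+s[1:,4].argmax()
    print("timer",s[i],cv2.minAreaRect(t[l==i].astype(np.float32)))
    cv2.imwrite("pics/s4c.png",cv2.resize(im[170:330,180:460],None,fx=2.8,fy=2.8,interpolation=cv2.INTER_CUBIC))
E
```

```text
t14.5 F [ 0.3  0.3 -0.3] tray [-437.4  -51.1] z60.1 gap0.030 q6 0.10
down t15.1 F [-0.  -0.3  0.1] tray [-437.5  -51.9] z4.0 gap0.030 q6 0.10
push t18.0 F [ 0.5 -0.5 -0. ] tray [-160.2  -48.3] z4.0 gap0.030 q6 -0.46
push t18.7 F [-0.4 -0.1 -0.6] tray [-100.2  -47.8] z7.9 gap0.030 q6 -0.56
push t20.4 F [ 0.4 -0.1  0.3] tray [  7.7 -46. ] z8.0 gap0.030 q6 -0.71
up t21.3 F [ 0.3 -0.2 -0.9] tray [-59.9 -45.5] z90.6 gap0.030 q6 -0.62
 t23.3 F [0.1 0.1 0.2] tray [-386.4  119.9] z69.8 gap0.030 q6 1.58
down t23.9 F [-0.6  1.1  0.5] tray [-386.8  120.2] z4.2 gap0.030 q6 1.58
pushed t25.4 F [ 0.2 -0.6 -0.3] tray [-387.     2.4] z3.9 gap0.030 q6 1.58
up t26.2 F [-1.  -0.6  0.1] tray [-420.2   59.5] z90.2 gap0.030 q6 1.63
timer [211 216  33  20 408] ((-388.4484558105469, -42.03128433227539), (65.40286254882812, 64.17334747314453), 89.56355285644531)
```

View pics/s4c.png

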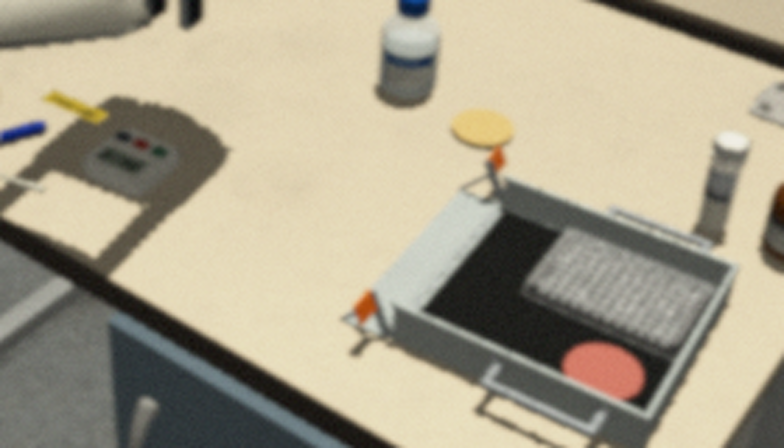

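```bash
python3 - <<'E'
from h import *
r=ori(-.5)
ctrl.move_pose(W(-449,-42,60),r); rep()
ctrl.line_to(W(-449,-42,4),velocity=.15); rep("down")
if push(-449,-42,-76,-46,-.5,4,v=.1):
    ctrl.line_to(W(-92,-46,12),velocity=.1)
    ctrl.line_to(W(-150,-60,90),velocity=.25); rep("up")
    ctrl.move_gripper(0.0)
    ctrl.move_pose(W(-165,-113,80),ori(0)); rep("at tab")
    im,d=viewer.read_camera("scene"); cv2.imwrite("pics/scene5.png",im); np.save("pics/scene5.npy",d)
    cv2.imwrite("pics/s5c.png",cv2.resize(im[170:330,180:460],None,fx=2.8,fy=2.8,interpolation=cv2.INTER_CUBIC))
    P=depthpts("scene",cv2.medianBlur(d,3)); z=P[...,2]; t=(P[...,:2]*1000-O)@A
    m=(z>.018)&(z<.029)&(abs(t[...,0]+27)<60)&(abs(t[...,1]+46)<43)
    n,l,s,c=cv2.connectedComponentsWithStats(m.astype(np.uint8)); i=1+s[1:,4].argmax()
    print("timer",s[i],cv2.minAreaRect(t[l==i].astype(np.float32)))
E
```

```text
t27.6 F [-0.3  0.   0.4] tray [-448.8  -42. ] z59.8 gap0.030 q6 0.14
down t28.1 F [ 0.2  0.3 -0.1] tray [-448.9  -42.1] z4.0 gap0.030 q6 0.14
push t31.2 F [ 0.1 -0.1  0.1] tray [-160.2  -45.1] z4.0 gap0.030 q6 -0.43
push t31.9 F [-0.7 -0.2 -0.4] tray [-100.2  -46. ] z7.9 gap0.030 q6 -0.53
push t32.4 F [ 0.6  1.2 -0.1] tray [-75.6 -46.1] z7.9 gap0.030 q6 -0.57
up t33.3 F [-0.1 -0.3 -0.3] tray [-150.   -59.5] z90.5 gap0.030 q6 -0.46
at tab t34.0 F [0.2 0.1 0.3] tray [-165.5 -114.5] z79.7 gap0.000 q6 -0.50
timer [342 271  39  28 626] ((-27.370553970336914, -44.65230178833008), (64.15001678466797, 66.15453338623047), 0.4984520673751831)
```

View pics/s5c.png

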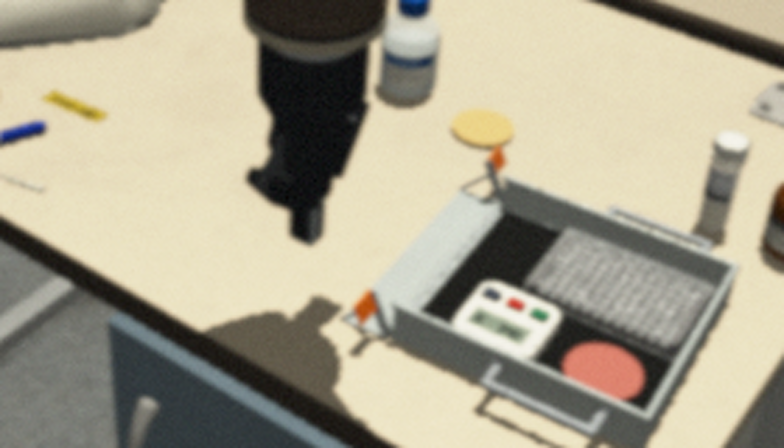

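All three are flat inside the tray: the timer at crop (505,320), the dish at (603,370) and the plate at (620,290). Next I raise the flap.

```bash
python3 - <<'E'
from h import *
r=ori(0)
def corner(th,rr=38,lift=1):
    a=np.radians(th); return -98.5+rr*np.cos(a)-lift*np.sin(a)-12, 3+rr*np.sin(a)+lift*np.cos(a)
x,z=corner(130); 
ctrl.line_to(W(x-10,-113,z),rotation=r,velocity=.15); rep("down")
for th in list(range(120,24,-12))+[20,17,14,11]:
    x,z=corner(th); ctrl.line_to(W(x,-113,z),velocity=.1); rep(th)
    f=state()["force"]
    if np.linalg.norm(f)>(18 if th<=20 else 40): print("stop"); break
s=state()["tcp_pos"]; ctrl.line_to(s+np.r_[0,0,.02],velocity=.1)
ctrl.line_to(W(-200,-100,130),velocity=.25); rep("up")
im,d=viewer.read_camera("scene"); cv2.imwrite("pics/scene6.png",im)
cv2.imwrite("pics/s6c.png",cv2.resize(im[170:330,180:460],None,fx=2.8,fy=2.8,interpolation=cv2.INTER_CUBIC))
P=depthpts("scene",cv2.medianBlur(d,3)); z=P[...,2]*1000; t=(P[...,:2]*1000-O)@A
hsv=cv2.cvtColor(im,cv2.COLOR_BGR2HSV)
o=(hsv[...,0]<16)&(hsv[...,1]>150)&(hsv[...,2]>90)&(abs(t[...,0]+80)<70)&(abs(abs(t[...,1])-110)<25)
for k in(-1,1):
    m=o&(t[...,1]*k>0); print("tab",k,m.sum(),np.median(t[m],0),np.median(z[m]))
m=(z>10)&(z<55)&(abs(t[...,0]+98)<15)&(abs(t[...,1])<85)
for a,b in((10,20),(20,30),(30,40),(40,55)):
    q=m&(z>=a)&(z<b); print("flap",a,b,q.sum(),np.median(t[q],0)[0] if q.any() else None, z[q].max() if q.any() else None)
E
```

```text
down t34.5 F [-0.2  0.9  0.1] tray [-145.7 -112.8] z31.4 gap-0.000 q6 -0.53
120 t34.9 F [ 0.3 -0.3  0.1] tray [-129.8 -112.4] z36.2 gap-0.000 q6 -0.56
108 t35.1 F [-0.3  0.5  0.4] tray [-122.9 -112.8] z39.2 gap0.000 q6 -0.57
96 t35.4 F [0.3 0.4 0.3] tray [-115.1 -112.9] z40.7 gap0.000 q6 -0.59
84 t35.6 F [-0.  -0.2 -0.5] tray [-107.2 -112.9] z40.8 gap-0.000 q6 -0.60
72 t35.9 F [ 0.4 -0.5 -0.7] tray [ -99.4 -113. ] z39.3 gap0.000 q6 -0.61
60 t36.1 F [ 1.3 -0.6 -0.6] tray [ -92. -113.] z36.2 gap0.000 q6 -0.63
48 t36.4 F [ 0.3 -0.2 -0.2] tray [ -85.5 -113.1] z31.6 gap-0.000 q6 -0.64
36 t36.6 F [ 0.6  0.4 -0.8] tray [ -80.2 -113.1] z25.8 gap-0.000 q6 -0.65
20 t36.9 F [-0.1 -0.7 -0.6] tray [ -75. -113.] z16.7 gap-0.000 q6 -0.66
17 t37.1 F [-0.7  4.6 15.6] tray [ -74.7 -112.9] z15.5 gap0.000 q6 -0.66
14 t37.4 F [-4.2 10.1 38. ] tray [ -74.3 -112.9] z14.4 gap-0.000 q6 -0.66
stop
up t38.5 F [-0.5 -0.2 -1.2] tray [-199.7 -100.1] z129.4 gap0.000 q6 -0.41
tab -1 68 [ -65.96833861 -109.72407613] 16.06641106153845
tab 1 0 [nan nan] nan
flap 10 20 111 -97.67264154449438 19.96509032550927
flap 20 30 107 -98.02067192413439 29.740587793979568
flap 30 40 117 -98.11953796243607 39.978492406006104
flap 40 55 136 -99.05401181604691 48.02205689713377
  return _methods._mean(a, axis=axis, dtype=dtype,
  ret = um.true_divide(
  ret = ret.dtype.type(ret / rcount)
```

View pics/s6c.png

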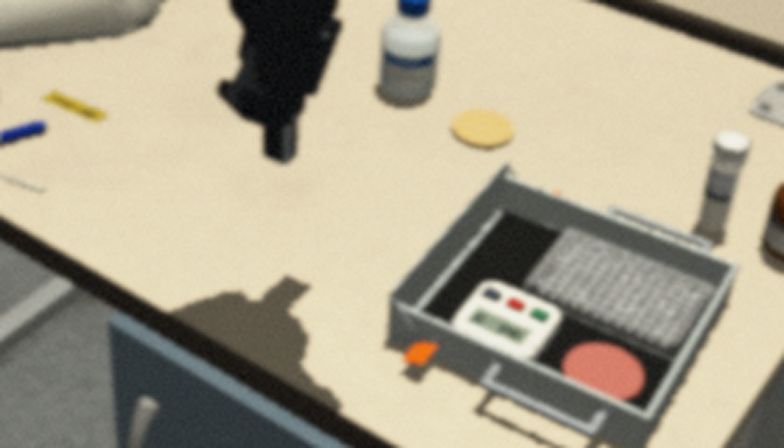

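The flap is upright at its stop. The tab measures (-66, 16) against the expected (-66, 15), and pushing met 38 N of resistance at the stop. The plate, dish and timer are flat inside, and nothing else has moved.

```bash
python3 -c "
from station import sign_off
print(sign_off())"
```

```text
the job is handed in; nothing more can be done
None
```

The plate, red dish and timer are flat in the tray, the flap is fully up at its stop, everything else was left where it was, and the job is handed in at about 38.5 s of the 64 s allowed.

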